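Lay the straightedge along the board's marked edge

ROBOT

A 6-joint arm with a two-finger parallel gripper is mounted at the origin on the work surface. World frame = base frame: x ahead of the robot, y to its left, z up, the work surface at z = 0. Lengths are in m, angles in degrees, forces in N, time in s.
With the tool pointing down it reaches from about 0.275 to 0.75 m from the base axis. Payload 10.2 kg.
Tool frame: the origin (TCP) lies at the very end of the fingers, on their centre line; the grasp point (between the pads) lies 19 mm behind it; z points along the fingers, y is the direction in which the jaws open and shut (so a half turn about z gives the same grasp; the last joint's range is limited). The gripper opens to 88 mm and grips with 3 to 60 N. Pads are 18 mm wide; open, the fingers measure 123 mm over their backs; the gripper's body (75 mm by 187 mm) begins 45 mm behind the grasp point.
Start: joints at [-87.514, 17.928, 85.812, -0, 76.261, -12.8], TCP at [0.138, -0.506, 0.239] pointing down, gripper open.
Joint ranges: [-168.41, 168.41], [-55.51, 124.54], [10.69, 146.95], [-70.63, 250.63], [1, 178], [-165.06, 165.06]. Speed limits (degrees/s): [136.94, 136.94, 172.46, 180, 180, 180].

INTERFACE

Orientations are given as a 3x3 rotation matrix whose columns are the frame's x, y, z axes.
In Python, from station import sense, cams, bot gives the robot as it stands.
- The arm moves only by the shell command python3 -m pendant 'ROWS'. ROWS is text: rows parted by semicolons, each of 7 numbers parted by spaces: the shift along the tool's x, y, z in m, then the turn, a rotation vector about the tool's x, y, z in degrees, then the opening, from 0 (shut) to 1 (fully open). A call has 1 to 12 rows; each row is the pose to reach, as a shift and turn from the pose measured when the call began, along the tool's axes at that moment; what a row does not reach only later rows make up. A row lasts 1/12 s, in which the tool goes at most 41.7 mm and 7.16 degrees, less where a joint would pass 70% of its speed; a pose out of reach is approached as far as the arm can. A call with a gripper value outside its range is refused whole. The fingers move at their own pace and stop on an object; the grip force is fixed at half the most. Time passes only in rows, so rows that repeat a pose let the fingers close. It gives the time, the measured TCP pose, the force and the opening at its end, in the units of the state.
- sense(): the state, without advancing time (a new reading comes with each control period).
- cams.read_camera(name): name is "scene" or "top" or "wrist"; returns a dict with "pixels" (384x512x3 uint8, blue, green, red), "fx", "fy", "cx", "cy" (pixels), "R" (3x3) and "t" (3): a world point X has camera coordinates R X + t. Camera axes: x right, y down, z forward; pixel columns grow to the right and rows downward; lengths in m; the calibration is good to about 2 mm. A picture is of the moment at which its call begins. There is no depth.
- bot.job_done(): hands the job in, once; it reports no verdict.
The state is a dict: "t": time; "joints": joint angles; "joint_vel": joint speeds; "joint_torque": joint torques, N m; "tool_pos": TCP position; "tool_rot": TCP orientation; "force": force on the tool from outside, world axes, zero at the start; "torque": the same for the moment, N m; "gripper_width": finger opening in m.
Only numpy, scipy, OpenCV 4.12 (cv2) and the standard library are available. Lean on these libraries where they do the work, as an engineer would, in place of code of your own. Each camera call takes 0.05 s, during which the arm holds its last target.

TASK

The gear-rack board has just been trimmed and its orange-marked long edge needs checking for straightness. Lift the aluminium straightedge by its green handle, lower it (do not drop it) flat onto the bench, flush along the orange edge and centred on it, and let go. Leave the wooden sanding bar where it is.

Things in the scene. Friction and masses are not known exactly. Their poses are not given: they have to be found in the camera images.
- straightedge: The straightedge: flat silver aluminium bar 280 x 50 x 10 mm (x, y, z) with fine black graduations, carrying an upright bright green plastic handle, 120 mm long (x), 20 mm wide (y), centred, that rises from the bar's top at 10 mm to 52 mm above the bench. Loose, about 0.42 kg, either long edge will do. Origin: centre of the underside, so at height 0 when lying on the bench; x along its length, z up. Grip the handle across y from above.
- board: The gear-rack board: plywood, 220 x 110 x 10 mm (x, y, z), four black holes along its middle, clamped immovably to the bench. Origin: centre of the underside, on the bench; x along its length, z up. Its long edge at y = -55 mm carries an orange stripe and is free; two dark steel clamps, up to 28 mm high, hold the opposite long edge and stick out to y = +77 mm. The straightedge lying flush on the orange edge has its origin at y = -80 mm, x = 0 in this frame.
- edge_mid (a point): Middle of the orange-marked long edge of the board, at its top (10 mm above the bench, at y = -55 mm of the board's frame); axes as the board's: the free bench beside the edge lies towards -y.
- sanding_bar: Bystander, not to be moved: wooden sanding bar 280 x 55 x 16 mm with a dark wooden bar grip (to 46 mm high) and a round knob (to 54 mm). Loose, 0.35 kg. Origin: centre of the underside; x along its length, the knob at +x.

How it is judged (in metres and radians):
At the end, for the whole second after the job is handed in: The straightedge lies flat on the bench (underside within 5 mm of it, tilted under 0.08 rad) at rest beside the board's orange edge: gap at its middle under 15 mm, parallel within 10 degrees, its middle within 35 mm of the edge's middle along the edge, and released (y of straightedge in the frame of board between -0.095 and -0.074 m and x of straightedge in the frame of board between -0.035 and 0.035 m and angle between the x axis of straightedge and the x axis of board, either way round below 0.175 rad and height (world z) of straightedge below 0.005 m and angle between straightedge's own z axis and vertical below 0.08 rad and linear speed of straightedge below 0.02 m/s); the robot touches nothing.
It fails at once if the sanding bar is moved more than 30 mm (distance of sanding_bar from where it was at the start of the episode above 0.03 m).
It fails at once if the straightedge is dropped: falling free more than 30 mm above the bench (contact force between the fingers and straightedge below 0.1 N and height (world z) of straightedge above 0.03 m and linear speed of straightedge above 0.3 m/s).
It also fails if it takes over 35 s, if anything falls off the work surface, if the arm or the gripper's body presses on something with over 40 N, if the wrist force passes 120 N, or if a joint passes its speed limit or range.

## Working session

There is one attempt and no reset: what is moved stays moved. The work goes in short steps, Python scripts to look and compute and a shell command to move; the robot and the scene stay as the last step left them, time stands still between calls to the robot, and variables do not carry over. Pictures are saved under pics/ and viewed, and the job is handed in when it is done.

```bash
ls; mkdir -p pics; python3 - <<'E'
from station import sense,cams,bot
import cv2
s=sense();print(s['t'],s['tool_pos'],s['tool_rot'],s['gripper_width'])
for n in("scene","top","wrist"):
    c=cams.read_camera(n);cv2.imwrite(f"pics/{n}0.png",c["pixels"]);print(n,c['fx'],c['R'],c['t'])
E
```

```text
pics
0.0 [ 0.13839928 -0.50619212  0.23818505] [[ 9.64613920e-01  2.63666424e-01 -4.91275208e-05]
 [ 2.63666285e-01 -9.64613181e-01  1.22552533e-03]
 [ 2.75740828e-04 -1.19511206e-03 -9.99999248e-01]] 0.08805904480899808
scene 459.03911274887207 [[-0.51890292  0.8547597  -0.01120782]
 [ 0.48241942  0.28199048 -0.82930867]
 [-0.70569913 -0.43573756 -0.55867836]] [ 0.32058736 -0.20036709  1.56539874]
top 450.4743702523842 [[-0.01610578 -0.99974361  0.01591612]
 [-0.99467249  0.01439903 -0.10207502]
 [ 0.10181967 -0.01747533 -0.99464937]] [-0.03019629  0.52284873  0.91110672]
wrist 335.4047434984099 [[ 0.26367209 -0.964611   -0.00162586]
 [-0.92797118 -0.25411618  0.2725701 ]
 [-0.26333728 -0.07036037 -0.96213455]] [-0.52542068 -0.03749584  0.38970817]
```

View pics/scene0.png

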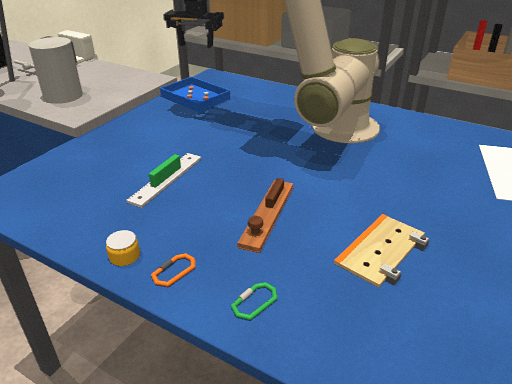

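View pics/top0.png

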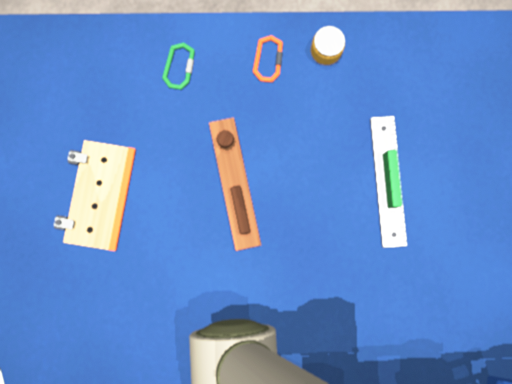

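View pics/wrist0.png

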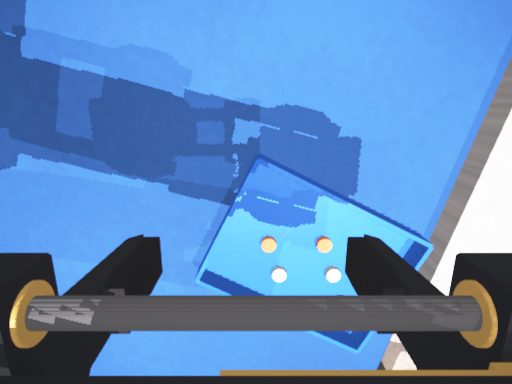

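The scene and top views agree. In the top view the straightedge is at about (390,180) with its green handle. The sanding bar is at (235,185) and the board at (100,195), with its orange edge on the right at (125,200).

```bash
cat > h.py <<'E'
import numpy as np,cv2
from station import sense,cams,bot
def cast(c,uv,z):
    uv=np.atleast_2d(np.asarray(uv,float));R=np.array(c['R']);o=-R.T@np.array(c['t'])
    d=np.c_[(uv[:,0]-c['cx'])/c['fx'],(uv[:,1]-c['cy'])/c['fy'],np.ones(len(uv))]@R
    return o+d*((z-o[2])/d[:,2])[:,None]
def P(c):
    R=np.array(c['R']);K=np.array([[c['fx'],0,c['cx']],[0,c['fy'],c['cy']],[0,0,1]]);return K@np.c_[R,c['t']]
def tri(c1,p1,c2,p2):
    X=cv2.triangulatePoints(P(c1),P(c2),np.float64(p1).reshape(2,1),np.float64(p2).reshape(2,1));return (X[:3]/X[3]).ravel()
def blob(m,box=None):
    m=m.astype(np.uint8)*255
    if box:
        k=np.zeros_like(m);k[box[1]:box[3],box[0]:box[2]]=255;m&=k
    cs,_=cv2.findContours(m,cv2.RETR_EXTERNAL,cv2.CHAIN_APPROX_NONE);return max(cs,key=cv2.contourArea)
def rect(c,cnt,z):
    p=cast(c,cnt.reshape(-1,2),z)[:,:2];r=cv2.minAreaRect((p*1000).astype(np.float32));b=cv2.boxPoints(r)
    e=[b[1]-b[0],b[2]-b[1]];e=max(e,key=np.linalg.norm)
    return np.round(r[0],1),np.round(r[1],1),np.round(np.degrees(np.arctan2(e[1],e[0]))%180,2),np.round(b,1)
E
python3 - <<'E'
from h import *
T=cams.read_camera("top");S=cams.read_camera("scene")
def masks(c):
    h=cv2.cvtColor(c['pixels'],cv2.COLOR_BGR2HSV);H,s,v=[h[...,i].astype(int) for i in range(3)]
    return dict(green=(H>45)&(H<80)&(s>120),orange=(H>4)&(H<=14)&(s>170)&(v>150),wood=(H>=8)&(H<30)&(s>50)&(v>150),white=(s<70)&(v>140),brown=(H<14)&(s>90))
mt,ms=masks(T),masks(S)
bt=dict(white=(350,100,430,260),green=(350,100,430,260),wood=(50,120,150,270),orange=(100,120,150,270),brown=(195,100,280,260))
bs=dict(white=(110,140,220,215),green=(110,140,220,215),wood=(325,205,430,295),orange=(325,205,430,295),brown=(225,170,310,260))
for c,m,b,n in((T,mt,bt,'top'),(S,ms,bs,'scene')):
    for k in b:
        q=blob(m[k],b[k]);print(n,k,cv2.contourArea(q),q.reshape(-1,2).min(0),q.reshape(-1,2).max(0))
        for z in {'white':(0,.01),'green':(.01,.052),'wood':(.01,),'orange':(.01,),'brown':(.016,)}[k]:
            print('  z',z,*rect(c,q,z)[:3], rect(c,q,z)[3].tolist())
for n,c,m,b in(('top',T,mt,bt),('scene',S,ms,bs)):
    x0,y0=(50,90) if n=='top' else (110,140)
    im=c['pixels'].copy()
    for k in b: cv2.drawContours(im,[blob(m[k],b[k])],-1,(255,0,255),1)
    im=im[90:270,40:440] if n=='top' else im[140:300,110:440]
    cv2.imwrite(f'pics/{n}1.png',cv2.resize(im,None,fx=2,fy=2,interpolation=0))
E
```

```text
top white 2263.5 [370 116] [406 247]
  z 0 [ 561.4 -319.4] [286.2  54.5] 2.94 [[417.1000061035156, -299.5], [419.8999938964844, -353.8999938964844], [705.7000122070312, -339.29998779296875], [702.9000244140625, -284.8999938964844]]
  z 0.01 [ 560.  -316.3] [283.2  53.9] 2.94 [[417.20001220703125, -296.6000061035156], [420.0, -350.5], [702.7999877929688, -336.0], [700.0999755859375, -282.1000061035156]]
top green 588.5 [384 151] [400 206]
  z 0.01 [ 564.7 -324.4] [119.5  25.6] 2.84 [[504.3999938964844, -314.6000061035156], [505.6000061035156, -340.20001220703125], [625.0, -334.20001220703125], [623.7000122070312, -308.70001220703125]]
  z 0.052 [ 558.6 -311. ] [114.2  24.5] 2.84 [[500.8999938964844, -301.70001220703125], [502.1000061035156, -326.1000061035156], [616.2000122070312, -320.3999938964844], [615.0, -296.0]]
top wood 759.5 [107 148] [134 249]
  z 0.01 [530.6 251.6] [ 18.1 218.6] 169.78 [[421.3999938964844, 262.1000061035156], [636.5, 223.3000030517578], [639.7999877929688, 241.1999969482422], [424.6000061035156, 280.0]]
top orange 0.0 [116 243] [116 245]
  z 0.01 [434.2 260.
[... 1280 characters left out ...]
, -260.0]]
scene wood 2884.0 [335 214] [423 284]
  z 0.01 [541.2 300.7] [111.1 221.1] 169.85 [[422.6000061035156, 265.5], [640.2999877929688, 226.5], [659.7999877929688, 335.8999938964844], [442.20001220703125, 374.79998779296875]]
scene orange 305.5 [335 214] [386 262]
  z 0.01 [531.9 252.9] [ 13.8 219.6] 169.88 [[422.6000061035156, 265.3999938964844], [638.7999877929688, 226.8000030517578], [641.2000122070312, 240.5], [425.0, 279.1000061035156]]
scene brown 1647.0 [238 178] [292 252]
  z 0.016 [564.3  15.9] [305.3  63.5] 11.2 [[408.29998779296875, 17.399999618530273], [420.70001220703125, -44.900001525878906], [720.2000122070312, 14.399999618530273], [707.9000244140625, 76.69999694824219]]
```

Both views agree to within a few mm:

| Item | Position (mm) | Angle |
|---|---|---|
| Straightedge centre | about (561,-316) | 2.85° |
| Orange edge middle | about (530,245.5) | -10.1° |

Next I move above the handle and use the wrist camera to refine these and check heights.

```bash
python3 -m pendant '0.015 -0.002 0 0 0 0.4 1; 0.05 -0.008 0 0 0 1.4 1; 0.09 -0.014 0 0 0 2.5 1; 0.13 -0.02 0 0 0 3.6 1; 0.17 -0.027 0 0 0 4.7 1; 0.21 -0.033 0 0 0 5.8 1; 0.25 -0.039 0 0 0 6.9 1; 0.29 -0.046 0 0 0 8 1; 0.33 -0.052 0 0 0 9.2 1; 0.37 -0.058 0 0 0 10.3 1; 0.40 -0.063 0 0 0 11.2 1; 0.417 -0.066 0 0 0 11.8 1'
python3 -m pendant '0 0 0 0 0 0 1; 0 0 0 0 0 0 1; 0 0 0 0 0 0 1'
python3 - <<'E'
from h import *
W=cams.read_camera("wrist");cv2.imwrite("pics/w1.png",W['pixels']);s=sense();print(s['t'],s['tool_pos'],s['joints'])
T=cams.read_camera("top");S=cams.read_camera("scene")
cv2.imwrite("pics/t2.png",T['pixels']);cv2.imwrite("pics/s2.png",S['pixels'])
E
```

```text
t: 1.25
tool_pos: [0.5259, -0.3306, 0.2381]
tool_rot: [[0.998, 0.063, 0.0], [0.063, -0.998, 0.001], [0.0, -0.001, -1.0]]
force: [0.9, 0.8, -0.8]
gripper_width: 0.088
t: 1.5
tool_pos: [0.525, -0.3311, 0.2379]
tool_rot: [[0.998, 0.062, -0.001], [0.062, -0.998, 0.001], [-0.0, -0.001, -1.0]]
force: [-0.2, -0.6, -0.3]
gripper_width: 0.0879
1.55 [ 0.52480537 -0.33133534  0.23812127] [-4.30813511e+01  3.03416510e+01  6.76799546e+01  3.70558670e-02
  8.20378409e+01  4.33801425e+01]
```

View pics/w1.png

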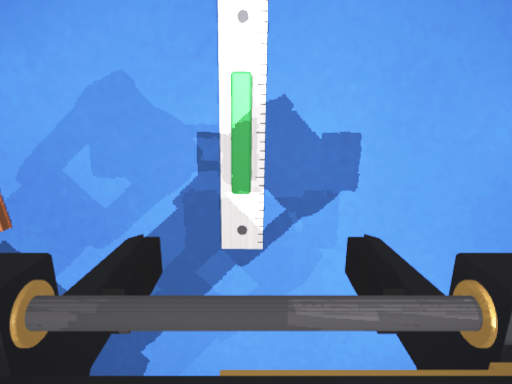

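View pics/top1.png

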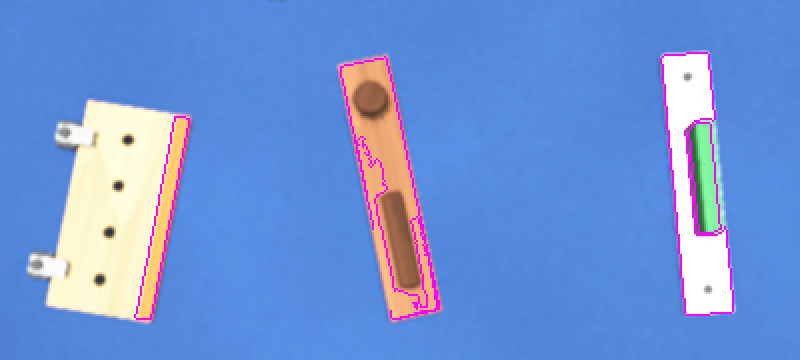

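View pics/scene1.png

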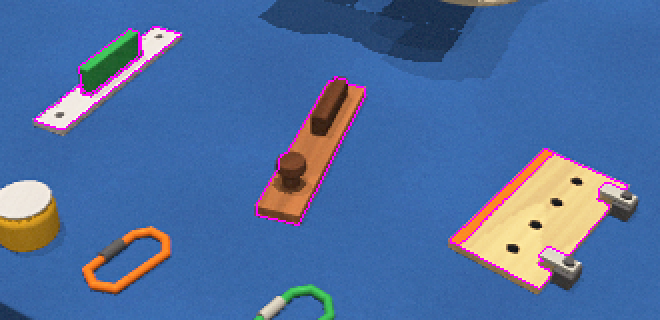

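The wrist view shows the handle at about (241,132) along the image's vertical axis and the bar between columns 220 and 267. I'll measure the handle-top height and centre from the wrist and top views, and the height of the orange edge from the top and scene views.

```bash
python3 - <<'E'
from h import *
T=cams.read_camera("top");S=cams.read_camera("scene");W=cams.read_camera("wrist")
t0=cv2.imread('pics/top0.png');s0=cv2.imread('pics/scene0.png')
def g(im,vmin=0):
    h=cv2.cvtColor(im,cv2.COLOR_BGR2HSV).astype(int);return (h[...,0]>45)&(h[...,0]<80)&(h[...,1]>70)&(h[...,2]>=vmin)
print('handle px t', t0[180,384:402,1], t0[180,384:402,0])
bt=blob(g(t0,190),(350,100,430,260)); bw=blob(g(W['pixels']),(200,50,280,210))
for n,c,b in(('T',T,bt),('W',W,bw)):
    print(n,cv2.boundingRect(b))
    for z in(.03,.04,.05,.06): print(z,*rect(c,b,z)[:3])
# corners, sub-blob minAreaRect in image -> triangulate
def corners(b): 
    p=cv2.boxPoints(cv2.minAreaRect(b.reshape(-1,2).astype(np.float32)));return p
ct,cw=corners(bt),corners(bw)
# match by world position at z=.05
wt,ww=cast(T,ct,.05),cast(W,cw,.05)
for i in range(4):
    j=np.argmin(np.linalg.norm(ww-wt[i],axis=1));print(ct[i],cw[j],np.round(tri(T,ct[i],W,cw[j])*1000,1))
# bar in wrist
h=cv2.cvtColor(W['pixels'],cv2.COLOR_BGR2HSV).astype(int)
m=((h[...,1]<60)&(h[...,2]>110)) | g(W['pixels'])
b=blob(m,(205,0,285,252));print('bar W',*rect(W,b,.01))
# orange edge: outer line in top & scene; ends
def orng(im):
    h=cv2.cvtColor(im,cv2.COLOR_BGR2HSV).astype(int);return (h[...,0]>4)&(h[...,0]<22)&(h[...,1]>110)&(h[...,2]>120)
ot=blob(orng(t0),(100,120,150,270));os_=blob(orng(s0),(325,205,395,270))
for z in(0,.005,.01,.015):
    print('or',z,'T',*rect(T,ot,z)[:3],rect(T,ot,z)[3].tolist(),'\n  S',*rect(S,os_,z)[:3],rect(S,os_,z)[3].tolist())
E
```

```text
handle px t [230 151 109 107 111 132 190 237 247 247 246 245 245 245 244 231 186 148] [223 127  66  59  63  75 109 144 162 165 162 159 157 154 158 178 210 224]
T (387, 150, 15, 57)
0.03 [ 562.9 -323.8] [119.2  19.8] 3.17
0.04 [ 561.4 -320.5] [117.9  19.6] 3.17
0.05 [ 559.9 -317.3] [116.6  19.4] 3.17
0.06 [ 558.5 -314. ] [115.3  19.2] 3.17
W (231, 72, 21, 122)
0.03 [ 560.1 -316.8] [125.   20.6] 2.49
0.04 [ 561.1 -317.1] [121.4  20. ] 2.49
0.05 [ 562.1 -317.4] [117.9  19.4] 2.49
0.06 [ 563.1 -317.7] [114.4  18.9] 2.49
[386.92993 150.31325] [231.       71.99999] [ 619.2 -305.4   45.7]
[396.22095 149.36519] [251.  72.] [ 620.5 -324.4   47.3]
[401.9588  205.59602] [251.      192.99997] [ 502.9 -331.1   46.4]
[392.6678  206.54408] [231.      192.99997] [ 501.4 -311.    48.3]
bar W [ 556.9 -317.1] [269.7  50.4] 2.84 [[ 421.  -298.6]
 [ 423.5 -349. ]
 [ 692.9 -335.6]
 [ 690.4 -285.3]]
or 0 T [531.5 252.7] [ 14.9 219.9] 169.9 [[421.8999938964844, 264.70001220703125], [638.4000244140625, 226.10000610351562], [641.0999755859375, 240.8000030517578], [424.6000061035156, 279.29998779296875]] 
  S 
[... 633 characters left out ...]
01220703125], [636.2000122070312, 223.5], [638.7999877929688, 238.0], [424.6000061035156, 276.20001220703125]] 
  S [536.9 257.3] [ 41.  228.7] 174.78 [[421.1000061035156, 247.3000030517578], [648.9000244140625, 226.39999389648438], [652.5999755859375, 267.29998779296875], [424.8999938964844, 288.1000061035156]]
or 0.015 T [529.9 248.4] [ 14.7 216.5] 169.9 [[422.0, 260.20001220703125], [635.0999755859375, 222.1999969482422], [637.7000122070312, 236.6999969482422], [424.6000061035156, 274.6000061035156]] 
  S [542.8 258.7] [ 40.7 227. ] 174.78 [[427.8999938964844, 248.8000030517578], [654.0, 228.10000610351562], [657.7000122070312, 268.70001220703125], [431.6000061035156, 289.29998779296875]]
```

Results:

- **Handle:** the top stereo-measures at 46–48 mm (stated 52 mm, consistent given pixel size). It is centred at (561,-317), yaw about 2.8°.
- **Board edge:** the height where the two views' end points agree is about 9 mm.

Now I descend to TCP z of about 0.024.

```bash
python3 -m pendant '0.015 -0.005 0.005 0 0 0.3 1; 0.03 -0.01 0.02 0 0 0.7 1; 0.037 -0.0117 0.045 0 0 0.7 1; 0.037 -0.0117 0.072 0 0 0.7 1; 0.037 -0.0117 0.1 0 0 0.7 1; 0.037 -0.0117 0.125 0 0 0.7 1; 0.037 -0.0117 0.14 0 0 0.7 1; 0.037 -0.0117 0.15 0 0 0.7 1; 0.037 -0.0117 0.15 0 0 0.7 1; 0.037 -0.0117 0.15 0 0 0.7 1'
python3 - <<'E'
from h import *
W=cams.read_camera("wrist");cv2.imwrite("pics/w2.png",W['pixels']);s=sense();print(s['t'],s['tool_pos'],s['tool_rot'])
for v in [(0.501,-.310,.05),(.501,-.330,.05),(.621,-.304,.05),(.621,-.324,.05)]:
    q=P(W)@np.r_[v,1];print(q[:2]/q[2])
E
```

```text
t: 2.63
tool_pos: [0.5616, -0.3173, 0.0889]
tool_rot: [[0.999, 0.049, 0.001], [0.049, -0.999, 0.001], [0.001, -0.001, -1.0]]
force: [0.6, -0.6, 1.2]
gripper_width: 0.0884
2.6833 [ 0.56192512 -0.31748741  0.08960092] [[ 9.98781996e-01  4.93116030e-02  1.69997819e-03]
 [ 4.93120302e-02 -9.98783400e-01 -2.10318129e-04]
 [ 1.68753887e-03  2.93891337e-04 -9.99998533e-01]]
[235.55410933 314.24446232]
[266.90925166 315.61037181]
[232.21504771 121.20456945]
[269.23890407 123.07568683]
```

View pics/w2.png

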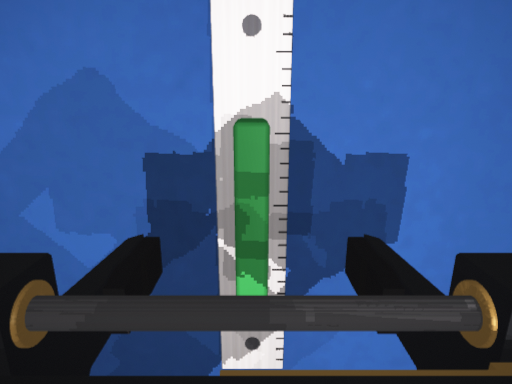

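The wrist view shows the handle centred between the fingers, at column 252 against a finger mid of about 254. I finish the descent and close.

```bash
python3 -m pendant '0 0 0.012 0 0 0 1; 0 0 0.03 0 0 0 1; 0 0 0.048 0 0 0 1; 0 0 0.06 0 0 0 1; 0 0 0.065 0 0 0 1; 0 0 0.065 0 0 0 1; 0 0 0.065 0 0 0 1; 0 0 0.065 0 0 0 0.1; 0 0 0.065 0 0 0 0.1; 0 0 0.065 0 0 0 0.1; 0 0 0.065 0 0 0 0.1; 0 0 0.065 0 0 0 0.1'
python3 -m pendant '0 0 0 0 0 0 0; 0 0 0 0 0 0 0; 0 0 0 0 0 0 0; 0 0 0 0 0 0 0; 0 0 0 0 0 0 0; 0 0 0 0 0 0 0'
```

```text
t: 3.68
tool_pos: [0.5621, -0.3175, 0.0248]
tool_rot: [[0.999, 0.049, 0.002], [0.049, -0.999, -0.0], [0.002, 0.001, -1.0]]
force: [0.5, -0.2, -0.2]
gripper_width: 0.057
t: 4.18
tool_pos: [0.5621, -0.3174, 0.0248]
tool_rot: [[0.999, 0.049, 0.002], [0.049, -0.999, -0.0], [0.002, 0.0, -1.0]]
force: [-0.1, 0.9, 1.3]
gripper_width: 0.0195
```

The fingers closed to 19.5 mm on the handle. I lift.

```bash
python3 -m pendant '0 0 -0.004 0 0 0 0; 0 0 -0.012 0 0 0 0; 0 0 -0.025 0 0 0 0; 0 0 -0.042 0 0 0 0; 0 0 -0.06 0 0 0 0; 0 0 -0.08 0 0 0 0; 0 0 -0.1 0 0 0 0; 0 0 -0.118 0 0 0 0; 0 0 -0.13 0 0 0 0; 0 0 -0.138 0 0 0 0; 0 0 -0.14 0 0 0 0; 0 0 -0.14 0 0 0 0'
python3 - <<'E'
from h import *
for n in('wrist','scene'):cv2.imwrite(f"pics/{n}3.png",cams.read_camera(n)['pixels'])
s=sense();print(s['tool_pos'],s['tool_rot'],s['force'],s['torque'])
E
```

```text
t: 5.18
tool_pos: [0.5618, -0.3174, 0.1649]
tool_rot: [[0.999, 0.049, 0.002], [0.049, -0.999, -0.0], [0.002, 0.0, -1.0]]
force: [0.1, 0.4, -4.7]
gripper_width: 0.0196
[ 0.56150626 -0.31711954  0.16373549] [[ 9.98784274e-01  4.92931460e-02  4.00914027e-04]
 [ 4.92926855e-02 -9.98783785e-01  1.08722082e-03]
 [ 4.54018964e-04 -1.06613693e-03 -9.99999329e-01]] [-0.13970608  0.03337004 -2.76778255] [0.01591232 0.0383395  0.00289369]
```

View pics/wrist3.png

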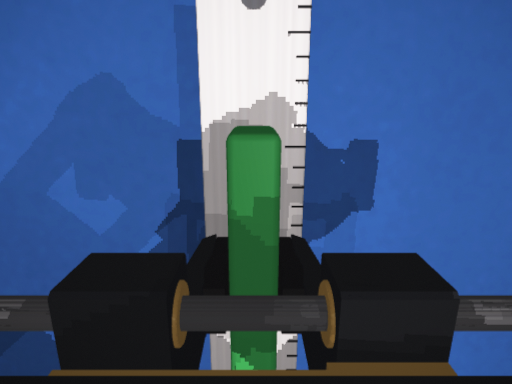

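View pics/scene3.png

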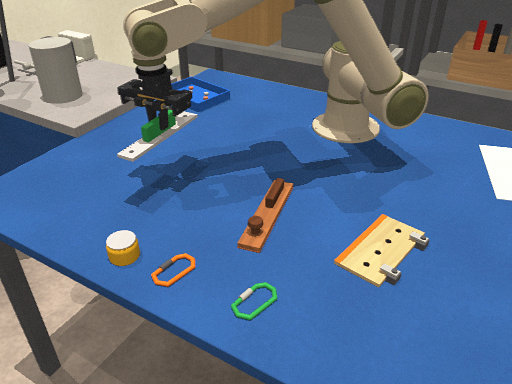

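The grip is firm: the bar stays level and parallel in the wrist view (columns 200–308), and the underside is about 0.14 m up, well clear of the sanding bar. I carry it across at this height.

```bash
python3 -m pendant '0 -0.006 0 0 0 0.1 0; 0 -0.018 0 0 0 0.4 0; -0.001 -0.036 0 0 0 0.9 0; -0.001 -0.06 0 0 0 1.5 0; -0.002 -0.085 0 0 0 2.1 0; -0.003 -0.11 0 0 0 2.7 0; -0.004 -0.135 0 0 0 3.3 0; -0.004 -0.16 0 0 0 4 0; -0.005 -0.185 0 0 0 4.6 0; -0.006 -0.21 0 0 0 5.2 0; -0.006 -0.235 0 0 0 5.8 0; -0.007 -0.26 0 0 0 6.5 0'
python3 - <<'E'
from h import *
s=sense();R=np.array(s['tool_rot']);d=R.T@(np.array([.522,.200,.164])-s['tool_pos']);print(s['tool_pos'],d,np.degrees(np.arctan2(R[1,0],R[0,0]))+10.1,s['gripper_width'])
E
```

```text
t: 6.28
tool_pos: [0.5409, -0.0556, 0.1637]
tool_rot: [[0.998, -0.064, -0.0], [-0.064, -0.998, 0.002], [-0.0, -0.002, -1.0]]
force: [0.7, -0.5, -3.5]
gripper_width: 0.02
[ 0.54090558 -0.0555563   0.16374767] [-3.53222590e-02 -2.53808636e-01  1.38376124e-04] 6.408041958941018 0.020037879806455074
```

```bash
python3 -m pendant '-0.003 -0.025 0 0 0 0.6 0; -0.007 -0.05 0 0 0 1.3 0; -0.01 -0.075 0 0 0 1.9 0; -0.014 -0.1 0 0 0 2.5 0; -0.017 -0.125 0 0 0 3.2 0; -0.021 -0.15 0 0 0 3.8 0; -0.024 -0.175 0 0 0 4.4 0; -0.027 -0.198 0 0 0 5 0; -0.031 -0.22 0 0 0 5.6 0; -0.033 -0.238 0 0 0 6 0; -0.035 -0.249 0 0 0 6.3 0; -0.035 -0.254 0 0 0 6.4 0'
python3 -m pendant '0 0 0 0 0 0 0; 0 0 0 0 0 0 0; 0 0 0 0 0 0 0'
python3 - <<'E'
from h import *
for n in('wrist','scene','top'):cv2.imwrite(f"pics/{n}4.png",cams.read_camera(n)['pixels'])
s=sense();print(s['tool_pos'],s['tool_rot'],s['joints'])
E
```

```text
t: 7.28
tool_pos: [0.521, 0.2023, 0.1638]
tool_rot: [[0.985, -0.173, -0.001], [-0.173, -0.985, 0.002], [-0.001, -0.002, -1.0]]
force: [-0.8, -0.1, -5.0]
gripper_width: 0.0195
t: 7.53
tool_pos: [0.5208, 0.2019, 0.1637]
tool_rot: [[0.985, -0.174, -0.001], [-0.174, -0.985, 0.002], [-0.002, -0.001, -1.0]]
force: [-0.2, -0.7, -3.5]
gripper_width: 0.0197
[0.52107318 0.20170776 0.16380744] [[ 0.98469273 -0.17429549 -0.00113982]
 [-0.17429345 -0.98469229  0.00170052]
 [-0.00141877 -0.00147582 -0.9999979 ]] [  9.09960262  25.97420173  85.88345225   0.11474701  68.19146184
 109.09454158]
```

View pics/wrist4.png

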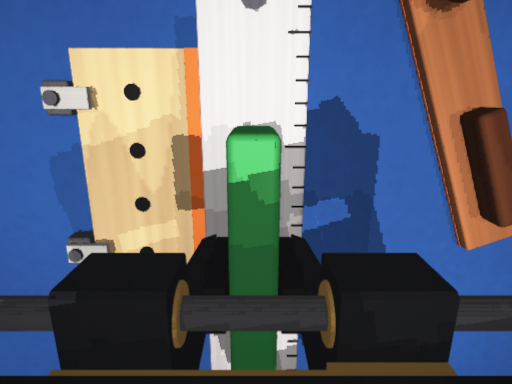

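View pics/scene4.png

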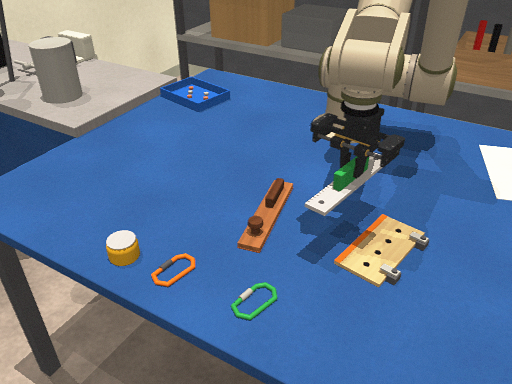

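View pics/top4.png

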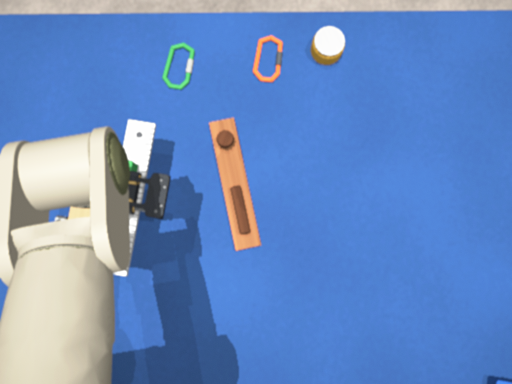

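The bar hangs parallel to the board, alongside the orange edge (wrist image columns 185–205) but partly hiding it. I lower it part way with some extra gap and look again.

```bash
python3 -m pendant '0.001 -0.003 0.005 0 0 0 0; 0.002 -0.006 0.015 0 0 0 0; 0.002 -0.006 0.03 0 0 0 0; 0.002 -0.006 0.045 0 0 0 0; 0.002 -0.006 0.06 0 0 0 0; 0.002 -0.006 0.075 0 0 0 0; 0.002 -0.006 0.088 0 0 0 0; 0.002 -0.006 0.098 0 0 0 0; 0.002 -0.006 0.103 0 0 0 0; 0.002 -0.006 0.105 0 0 0 0; 0.002 -0.006 0.105 0 0 0 0; 0.002 -0.006 0.105 0 0 0 0'
python3 - <<'E'
from h import *
W=cams.read_camera('wrist');cv2.imwrite(f"pics/w5.png",W['pixels'])
s=sense();print(s['tool_pos'],np.degrees(np.arctan2(*np.array(s['tool_rot'])[[1,0],0])))
h=cv2.cvtColor(W['pixels'],cv2.COLOR_BGR2HSV).astype(int)
m=(h[...,0]>4)&(h[...,0]<17)&(h[...,1]>150)&(h[...,2]>60)
b=blob(m,(90,0,240,250));print(cv2.boundingRect(b));print(*rect(W,b,.01))
E
```

```text
t: 8.68
tool_pos: [0.5243, 0.2075, 0.0593]
tool_rot: [[0.985, -0.174, -0.0], [-0.174, -0.985, 0.002], [-0.001, -0.002, -1.0]]
force: [-0.5, 0.0, -5.0]
gripper_width: 0.0198
[0.52439908 0.20753661 0.05949462] -10.038964305249204
(156, 24, 41, 226)
[576.2 242.1] [ 16.1 129.5] 169.82 [[511.  245.6]
 [638.5 222.7]
 [641.3 238.6]
 [513.8 261.5]]
```

View pics/w5.png

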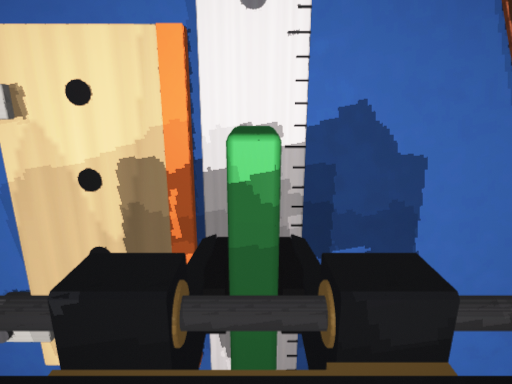

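There is now clear blue bench between the orange edge (columns 156–196) and the bar (from 200). I measure the gap within this single image.

```bash
python3 - <<'E'
from h import *
W=cams.read_camera('wrist');s=sense();im=W['pixels']
h=cv2.cvtColor(im,cv2.COLOR_BGR2HSV).astype(int)
white=(h[...,1]<70)&(h[...,2]>70);org=(h[...,0]>4)&(h[...,0]<17)&(h[...,1]>150)&(h[...,2]>60)
n=np.array([np.sin(np.radians(-10.1))*-1,np.cos(np.radians(-10.1))]);e=np.array([n[1],-n[0]])
zb=s['tool_pos'][2]-.0248+.01
for r in range(30,220,20):
    wl=np.where(white[r,190:240])[0][0]+190-.5
    wr=np.where(white[r,280:330])[0]; wr=wr[-1]+280.5 if len(wr) else np.nan
    o=np.where(org[r,140:215])[0][-1]+140.5
    a=cast(W,[wl,r],zb)[0,:2]*1000;b=cast(W,[wr,r],zb)[0,:2]*1000
    print(r,wl,o,'bar+',round(a@n,1),'bar-',round(b@n,1),'edge z10/z0',round(cast(W,[o,r],.01)[0,:2]@n*1000,1),round(cast(W,[o,r],0.)[0,:2]@n*1000,1))
t=np.array(s['tool_pos'])[:2]*1000;print('tcp n,e',t@n,t@e)
for p in((530.5,245.5),(530.7,246.1),(529,242.7)):print(np.array(p)@n,np.array(p)@e)
E
```

```text
30 196.5 185.5 bar+ 320.3 bar- 270.5 edge z10/z0 331.6 333.5
50 197.5 187.5 bar+ 320.2 bar- 270.5 edge z10/z0 331.0 332.9
70 197.5 188.5 bar+ 320.6 bar- 270.6 edge z10/z0 331.0 332.9
90 198.5 189.5 bar+ 320.5 bar- 270.6 edge z10/z0 331.0 332.8
110 199.5 189.5 bar+ 320.4 bar- 270.7 edge z10/z0 331.6 333.4
130 200.5 190.5 bar+ 320.3 bar- 270.8 edge z10/z0 331.5 333.4
150 201.5 191.5 bar+ 320.2 bar- 270.4 edge z10/z0 331.5 333.4
170 201.5 192.5 bar+ 320.6 bar- 270.4 edge z10/z0 331.5 333.4
190 203.5 193.5 bar+ 320.1 bar- 270.5 edge z10/z0 331.5 333.4
210 203.5 194.5 bar+ 320.5 bar- 270.5 edge z10/z0 331.5 333.4
tcp n,e 296.2624918220305 479.8404109015543
334.72757887552336 479.2264057208557
335.35335412872644 479.31808632119555
331.70791988245696 478.24067778395164
```

The bar is parallel to the edge with an 11–13 mm gap, and centred along it to within 1 mm. I shift 8.5 mm towards the edge while still above, then lower slowly.

```bash
python3 -m pendant '0 -0.003 0 0 0 0 0; 0 -0.006 0 0 0 0 0; 0 -0.0085 0.003 0 0 0 0; 0 -0.0085 0.008 0 0 0 0; 0 -0.0085 0.014 0 0 0 0; 0 -0.0085 0.02 0 0 0 0; 0 -0.0085 0.025 0 0 0 0; 0 -0.0085 0.029 0 0 0 0; 0 -0.0085 0.032 0 0 0 0; 0 -0.0085 0.034 0 0 0 0; 0 -0.0085 0.0345 0 0 0 0; 0 -0.0085 0.0345 0 0 0 0'
python3 -m pendant '0 0 0 0 0 0 0; 0 0 0 0 0 0 0'
python3 - <<'E'
from h import *
for n in('wrist','scene'):cv2.imwrite(f"pics/{n}6.png",cams.read_camera(n)['pixels'])
s=sense();print(s['tool_pos'],s['force'])
E
```

```text
t: 9.78
tool_pos: [0.5259, 0.216, 0.0251]
tool_rot: [[0.985, -0.174, 0.0], [-0.174, -0.985, 0.002], [0.0, -0.002, -1.0]]
force: [-0.2, 0.5, -4.5]
gripper_width: 0.0194
t: 9.95
tool_pos: [0.5261, 0.216, 0.0253]
tool_rot: [[0.985, -0.174, 0.001], [-0.174, -0.985, 0.002], [0.0, -0.002, -1.0]]
force: [0.0, -0.2, -3.1]
gripper_width: 0.0199
[0.5260011  0.21594196 0.02519331] [-0.1659373   0.66457073 -3.2219826 ]
```

View pics/wrist6.png

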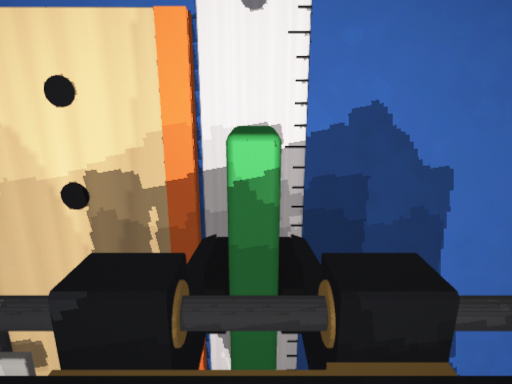

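View pics/scene6.png

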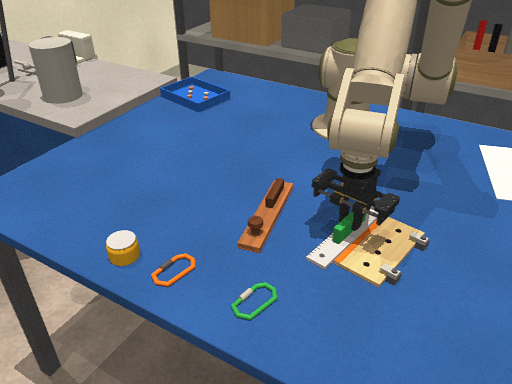

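A thin strip of 3–4 px (about 2–3 mm) remains between the orange edge and the bar. The force shows the bar still just hanging, so I lower one more mm, then open and check.

```bash
python3 -m pendant '0 0 0.0005 0 0 0 0; 0 0 0.001 0 0 0 0; 0 0 0.001 0 0 0 0; 0 0 0.001 0 0 0 0'
python3 -m pendant '0 0 0 0 0 0 0.3; 0 0 0 0 0 0 0.5; 0 0 0 0 0 0 0.7; 0 0 0 0 0 0 0.7; 0 0 0 0 0 0 0.7; 0 0 0 0 0 0 0.7; 0 0 0 0 0 0 0.7; 0 0 0 0 0 0 0.7'
```

```text
t: 10.38
tool_pos: [0.5261, 0.2161, 0.0248]
tool_rot: [[0.985, -0.174, 0.001], [-0.174, -0.985, 0.002], [0.001, -0.002, -1.0]]
force: [-3.8, -0.1, 6.5]
gripper_width: 0.0194
t: 11.05
tool_pos: [0.5261, 0.216, 0.0248]
tool_rot: [[0.985, -0.174, 0.001], [-0.174, -0.985, 0.002], [0.001, -0.002, -1.0]]
force: [-0.6, -1.0, -0.8]
gripper_width: 0.0617
```

Contact was felt at +6.5 N and the handle is released. I retreat straight up, then clear of the view.

```bash
python3 -m pendant '0 0 -0.008 0 0 0 0.7; 0 0 -0.02 0 0 0 0.7; 0 0 -0.04 0 0 0 0.7; 0 0 -0.065 0 0 0 0.7; 0 0 -0.09 0 0 0 0.7; 0 0 -0.12 0 0 0 0.7; 0 0.01 -0.15 0 0 0 0.7; 0 0.035 -0.17 0 0 0 0.7; 0 0.065 -0.18 0 0 0 0.7; 0 0.1 -0.18 0 0 0 0.7; 0 0.13 -0.18 0 0 0 0.7; 0 0.16 -0.18 0 0 0 0.7'
python3 -m pendant '0 0.03 0 0 0 0 0.7; 0 0.06 0 0 0 0 0.7; 0 0.09 0 0 0 0 0.7; 0 0.115 0 0 0 0 0.7; 0 0.13 0 0 0 0 0.7; 0 0.13 0 0 0 0 0.7; 0 0.13 0 0 0 0 0.7'
python3 - <<'E'
from h import *
for n in('scene','top'):cv2.imwrite(f"pics/{n}7.png",cams.read_camera(n)['pixels'])
s=sense();print(s['t'],s['tool_pos'],s['force'])
E
```

```text
t: 12.05
tool_pos: [0.4976, 0.0568, 0.2059]
tool_rot: [[0.985, -0.174, 0.003], [-0.174, -0.985, 0.002], [0.003, -0.002, -1.0]]
force: [0.7, -0.6, 0.4]
gripper_width: 0.0619
t: 12.63
tool_pos: [0.4749, -0.0714, 0.2066]
tool_rot: [[0.984, -0.175, 0.004], [-0.175, -0.984, 0.002], [0.004, -0.002, -1.0]]
force: [-0.1, 1.1, -0.2]
gripper_width: 0.0616
12.7333 [ 0.47507302 -0.07041076  0.20623033] [-0.25538777  0.07565393  0.74978432]
```

View pics/scene7.png

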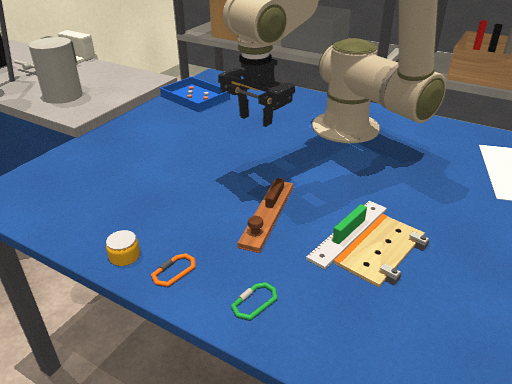

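View pics/top7.png

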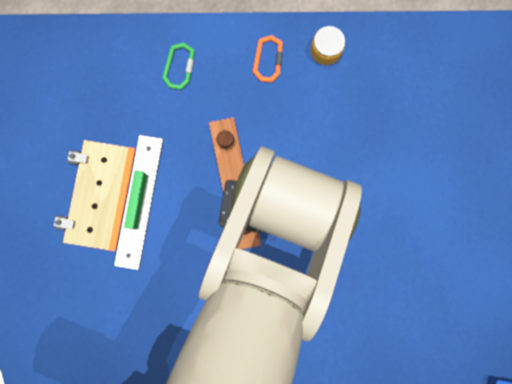

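```bash
python3 - <<'E'
from h import *
T=cams.read_camera("top");S=cams.read_camera("scene")
n=np.array([np.sin(np.radians(10.1)),np.cos(np.radians(10.1))]);e=np.array([n[1],-n[0]])
for nm,c,bx in(('T',T,(100,125,170,280)),('S',S,(300,195,390,270))):
    h=cv2.cvtColor(c['pixels'],cv2.COLOR_BGR2HSV).astype(int)
    w=(h[...,1]<70)&(h[...,2]>120)|((h[...,0]>45)&(h[...,0]<80)&(h[...,1]>70))
    o=(h[...,0]>4)&(h[...,0]<17)&(h[...,1]>150)&(h[...,2]>100)
    r=rect(c,blob(w,bx),.01);ro=rect(c,blob(o,bx),.01)
    for k,q in(('bar',r),('or',ro)):
        print(nm,k,*q[:3],'n',np.sort(q[3]@n).round(1),'e mid',round(float((q[3]@e).mean()),1))
E
```

```text
T bar [523.7 215.3] [ 54.7 282.6] 170.09 n [276.  277.  330.7 331.7] e mid 477.8
T or [529.9 249.5] [ 13.  214.2] 169.88 n [332.  332.2 345.  345.1] e mid 478.0
S bar [529.4 214.7] [ 63.3 286.9] 170.84 n [270.2 274.9 333.4 338.2] e mid 483.5
S or [532.  252.7] [ 14.3 219.8] 169.88 n [334.9 335.  349.2 349.3] e mid 479.4
```

The bar is flat, parallel within 1°, with a gap of about 1–4 mm, and centred within 4 mm. The sanding bar is at the same pixels in the scene view as at the start.

```bash
python3 -c "
from station import bot
print(bot.job_done())"
```

```text
the job is handed in; nothing more can be done
None
```

The straightedge is on the bench along the board's orange edge, released, and I handed the job in; `job_done` gives no verdict. I gripped it by the green handle, carried it about 0.14 m above the bench over the sanding bar, and lowered it until the wrist felt contact (6.5 N). Then I opened the fingers and backed off. The clock was at about 13 s of the 35 s allowed.

**Last checks:**
- **Placement:** in the top view the bar is parallel to the edge within about 0.2° and its middle is within 1 mm of the edge's middle. The gap is about 1 mm, against about 2–3 mm in the wrist view just before release.
- **Scene view disagreement:** this view put the bar about 0.9° off parallel and 4 mm off centre. Its bar outline is distorted because the handle was included, so I trust it less. Either reading is within tolerance.
- **Sanding bar:** it looks unmoved, at the same place in the scene picture. I only compared this by eye, and the arm hid part of it in the last top view.
- **Heights:** from two views the handle top measured 46–48 mm (stated 52 mm) and the board edge about 9 mm (stated 10 mm).

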